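# Build the lens stack on the camera cradle and close it up with the end plate

## Task

Build up the lens stack on the two rods of the camera cradle, in build order: stand the spacer on the rods first, nearest the camera, then the lens blank, then the retaining ring, moving the sliding end plate back first if it is in the way. Then push the end plate up along the rods so that the whole stack slides home, with no gaps, between the camera face and the plate. Leave the metal blanking disc in the rack, and do not disturb the post, the air blower or the jar.

Things in the scene. Friction and masses are not known exactly. Their poses are not given: they have to be found in the camera images.
- camera_face (a point): Centre of the flat black front face (74 mm wide, 72 high) of the camera, the fixed shoulder of the cradle, 80 mm above the bench; camera and flange reach 35 mm above this point. x points level along the rods, away from the camera; z up. A 50 mm part set on edge on both rods has its centre on this x axis (y = z = 0).
- jig: The cradle, fixed: aluminium base 100 x 262 mm, 12 mm thick, camera at one end. Two level 6 mm steel rods run from the camera face along x; their centre lines are 19.6 mm either side of and 19.6 mm below the axis. Parts stand and slide on them. End bracket 163 to 175 mm from the face, no higher than the rods. Origin on the bench, 55 mm out from the camera face; x along the rods, away from the camera.
- end_plate (a joint): Travel (m) of the sliding black end plate along the rods towards the camera: 0 = far end; the gap between camera face and plate is 0.145 minus this value. It can go to 0.115, slides against about 2 N of friction, stays where it is left, and may start anywhere from 0.005 to 0.09.
- plate_face (a point): Centre of the face of the end plate that looks to the camera. The plate is 12 mm thick (from here along +x), 64 mm wide, 70 mm high (35 mm above and below this point), with a 30 mm round hole in its middle; the solid band above the hole is 20 mm high. x points away from the camera along the rods, z up.
- spacer_centre (a point): Spacer: black tube, 50 mm outside, 40 mm inside, 24 mm long (the longest of the three). Origin at its centre, x its axis (level, along the rack; same both ways round), z up at start. Stands on edge in any one bay of the rack, centre 47 mm above the bench.
- lens_centre (a point): Lens blank: clear glass disc, 50 mm across, 12 mm thick, flat on both sides. Origin at its centre, x its axis (level, along the rack; same both ways round), z up at start. Stands on edge in any one bay of the rack, centre 47 mm above the bench.
- ring_centre (a point): Retaining ring: thin black ring, 50 mm outside, 41 mm inside, 10 mm thick, two small spanner slots in each face. Origin at its centre, x its axis (level, along the rack; same both ways round), z up at start. Stands on edge in any one bay of the rack, centre 47 mm above the bench.
- plug_centre (a point): Solid aluminium blanking disc, 50 mm across, 16 mm thick; a bystander that stays in the rack. Origin at its centre, x its axis (level, along the rack; same both ways round), z up at start. Stands on edge in any one bay of the rack, centre 47 mm above the bench.
- rack: White plastic rack, fixed, 172 mm long (x), 70 mm wide at its 8 mm base plate; origin at the centre of its underside, z up. Its V trough holds parts on edge in four bays at x = -60, -20, 20, 60 mm (parts within 4 mm of the bay's middle) parted by 3 mm fins. Trough and fins rise to 34 mm, 22 mm either side of the middle: parts can be taken across the diameter from above.
- post: Bystander: steel mounting post, 12.7 mm thick, 120 mm high, upright on a 40 mm round foot, loose; stands between rack and cradle. Origin at the centre of its underside.
- blower: Bystander: black rubber air blower, standing nozzle up, 56 mm across, 108 mm high, loose. Origin at the centre of its underside.
- jar: Bystander: clear jar with a black cap, 44 mm across, 62 mm high, loose. Origin at the centre of its underside.
Mind the look-alikes: they are no part of the job. Leave any pink look-alike of the part that bears spacer_centre alone.

How it is judged:
By the outcome, as a careful person would: the job done as asked, in the order asked, and still so for the second after the job is handed in, with the robot touching nothing.
It also fails if it takes over 72 s, if anything falls off the work surface, if the arm or the gripper's body presses on something with over 40 N, if the wrist force passes 120 N, or if a joint passes its speed limit or range.

## Robot

A 7-joint arm with a two-finger parallel gripper is mounted at the origin on the work surface. World frame = base frame: x ahead of the robot, y to its left, z up, the work surface at z = 0. Lengths are in mm, angles in rad, forces in N, time in s.
With the tool pointing down it reaches from about 350 to 900 mm from the base axis. Payload 7.2 kg.
Tool frame: the origin (TCP) lies at the very end of the fingers, on their centre line; the grasp point (between the pads) lies 19 mm behind it; z points along the fingers, y is the direction in which the jaws open and shut (so a half turn about z gives the same grasp; the last joint's range is limited). The gripper opens to 88 mm and grips with 3 to 60 N. Pads are 20 mm wide; open, the fingers measure 115 mm over their backs; the gripper's body (75 mm by 178 mm) begins 61 mm behind the grasp point.
Start: joints at [1.108, 0.411, -0.013, 1.596, 0.006, 1.134, -0.082], TCP at [240.379, -576.929, 222.653] pointing down, gripper open.
Joint ranges: [-2.95, 2.95], [-0.29, 1.99], [-1.47, 1.44], [0.14, 2.54], [-1.03, 4.17], [0.13, 1.85], [-2.86, 2.86]. Speed limits (rad/s): [2.39, 2.39, 3.01, 3.01, 3.14, 3.14, 3.14].

## Interface

Orientations are given as a rotation vector (axis times angle).
In Python, from station import r gives the robot as it stands.
- The arm moves only by the tool step_arm, never from a script. Its argument "steps" is text: rows parted by semicolons, each of 7 numbers parted by spaces: the shift along the tool's x, y, z in mm, then the turn, a rotation vector about the tool's x, y, z in degrees, then the finger opening in mm, from 0 to 87.8. A call has 1 to 12 rows; each row shifts and turns the commanded pose from where the row before left it, along the tool's axes as they then stand; what a row does not reach is not made up. A row lasts 1/8 s, in which the tool goes at most 62.5 mm and 10.7 degrees, less where a joint would pass 70% of its speed; a pose out of reach is approached as far as the arm can. A call with a gripper value outside its range is refused whole. The fingers move at their own pace and stop on an object; "grip_force" is the grip in N (left out, the last holds). Time passes only in rows, so rows that do not move let the fingers close. It gives the time, the measured TCP pose, the force and the opening at its end, in the units of the state.
- r.get_state(): the state, without advancing time (a new reading comes with each control period).
- r.camera(name): name is "scene" or "top"; returns a dict with "color" (480x640x3 uint8, red, green, blue), "fov_y" (degrees; the focal length in pixels is half the picture's height over the tangent of half this angle, whatever the lens; pixels are square), "cx", "cy" (the principal point, pixels), "camera_from_world" (4x4, takes a point from world to camera coordinates). Camera axes: x right, y up, looking along -z (the intrinsics and any distortion apply to the point x, -y, -z); pixel columns grow to the right and rows downward; lengths in mm; the calibration is good to about 2 mm. A picture is of the moment at which its call begins. There is no depth.
- r.hand_in(): hands the job in, once; it reports no verdict.
The state is a dict: "t": time; "q": joint angles; "joint_velocities": joint speeds; "tau": joint torques, N m; "eef_pos": TCP position; "tcp_rot": TCP orientation; "force": force on the tool from outside, world axes, zero at the start; "ft_torque": the same for the moment, N m; "grip_width": finger opening in mm.
Only numpy, scipy, OpenCV 4.12 (cv2) and the standard library are available. Lean on these libraries where they do the work, as an engineer would, in place of code of your own. Each camera call takes 0.05 s, during which the arm holds its last target.

## Working session

There is one attempt and no reset: what is moved stays moved. The work goes in short steps, Python scripts to look and compute and a tool call to move; the robot and the scene stay as the last step left them, time stands still between calls to the robot, and variables do not carry over. Pictures are saved under pics/ and viewed, and the job is handed in when it is done.

Besides the shell and the picture viewer there is one more tool, called after "Request:" as name(argument=value, ...), one argument or row to a line, values as JSON. step_arm: Moves the arm, as the interface text tells. Its arguments: {"type":"object","properties":{"steps":{"type":"string"},"grip_force":{"type":"number"}},"required":["steps"]}

```bash
ls; mkdir -p pics; cat > look.py <<'E'
import cv2,sys,pickle
from station import r
def snap(n,tag):
    c=r.camera(n); pickle.dump(c,open(f'pics/{tag}.pkl','wb')); cv2.imwrite(f'pics/{tag}.png',c['color'][:,:,::-1]); return c
E
python3 - <<'E'
from look import *
for n in('scene','top'):
    c=snap(n,n+'0'); print({k:v for k,v in c.items() if k!='color'})
print(r.get_state())
E
```

```text
pics
{'fov_y': 47.898210963508724, 'cx': 313.69362142688044, 'cy': 246.30699936731148, 'camera_from_world': array([[ 6.84060875e-01,  7.29373613e-01,  8.65164652e-03,
        -3.82199909e+02],
       [-4.88755528e-01,  4.49522352e-01,  7.47694917e-01,
         2.31665195e+02],
       [ 5.41459835e-01, -5.15697379e-01,  6.63986040e-01,
        -1.36100979e+03],
       [ 0.00000000e+00,  0.00000000e+00,  0.00000000e+00,
         1.00000000e+00]])}
{'fov_y': 45.12631267358669, 'cx': 313.49482396225545, 'cy': 242.85665200057235, 'camera_from_world': array([[-2.48601952e-02, -9.99683370e-01,  3.88987740e-03,
        -9.07516157e+00],
       [ 9.97774318e-01, -2.45715143e-02,  6.19891197e-02,
        -5.73833183e+02],
       [-6.18739119e-02,  5.42228139e-03,  9.98069245e-01,
        -1.06889887e+03],
       [ 0.00000000e+00,  0.00000000e+00,  0.00000000e+00,
         1.00000000e+00]])}
{'t': 0.1, 'q': array([ 1.10780417,  0.41180777, -0.01270124,  1.59694867,  0.00560988,
        1.13435005, -0.08218397]), 'joint_velocities': array([-0.00092653, -0.00187947, -0.00063371, -0.00163098, -0.00156163,
       -0.00076085,  0.00061678]), 'tau': array([ 3.66068511e-03, -5.89098465e+01,  6.44573383e-01, -2.91708666e+01,
       -5.36846998e-02,  1.45204642e-02,  8.00250336e-05]), 'eef_pos': array([ 240.15912931, -576.50874661,  221.90560981]), 'tcp_rot': array([-3.07917996e+00, -6.15892866e-01,  6.35557234e-04]), 'force': array([ 0.66967186, -0.34341478,  0.68236151]), 'ft_torque': array([-0.00390226,  0.0252202 , -0.00557987]), 'grip_width': 87.86773427528735}
```

View pics/scene0.png

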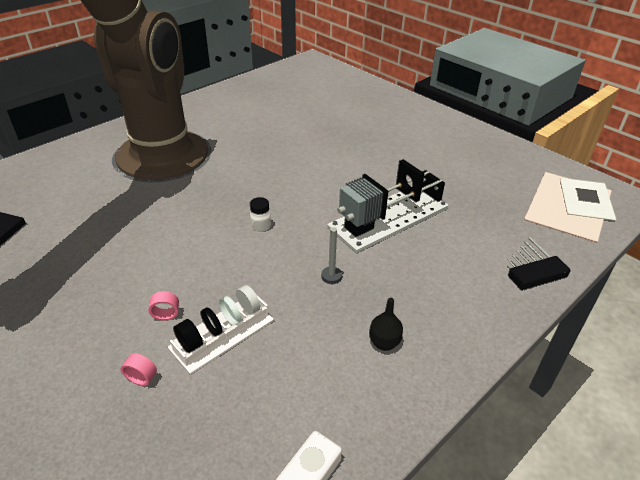

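View pics/top0.png

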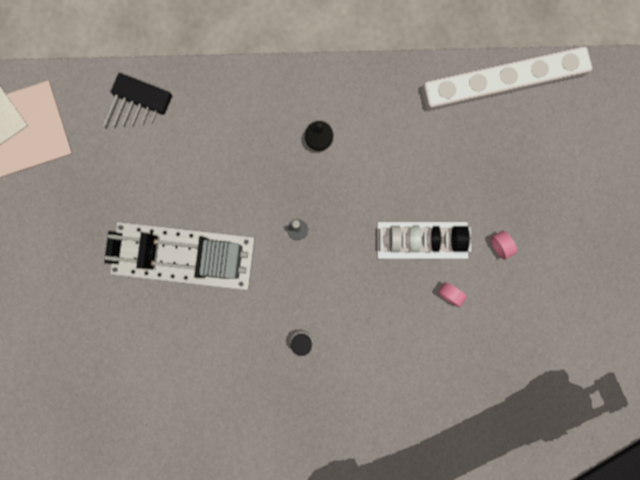

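```bash
python3 - <<'E'
import cv2,numpy as np
t=cv2.imread('pics/top0.png'); s=cv2.imread('pics/scene0.png')
def crop(im,x0,y0,w,h,k,n):
    cv2.imwrite(n,cv2.resize(im[y0:y0+h,x0:x0+w],None,fx=k,fy=k,interpolation=cv2.INTER_CUBIC))
crop(t,365,205,160,110,5,'pics/t_rack.png')
crop(t,95,210,170,90,4.7,'pics/t_jig.png')
crop(s,110,275,170,120,4.7,'pics/s_rack.png')
crop(s,320,150,140,110,5,'pics/s_jig.png')
E
```

```text
(no output)
```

View pics/t_rack.png

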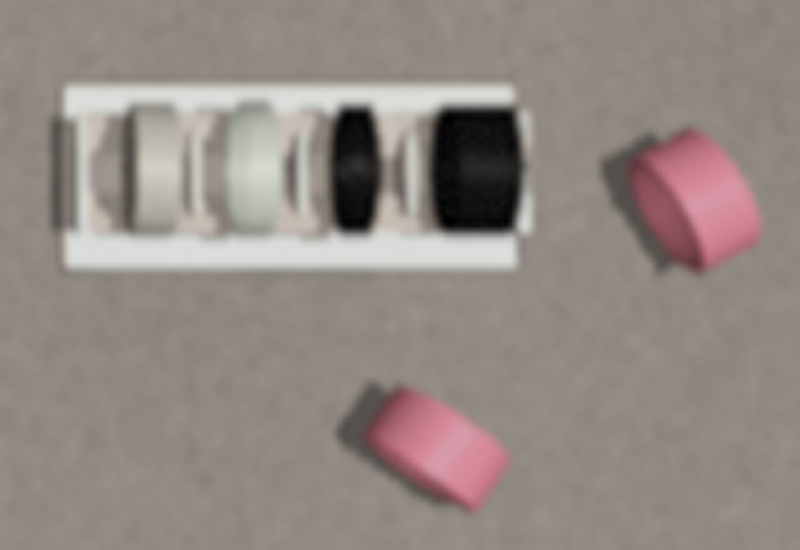

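View pics/t_jig.png

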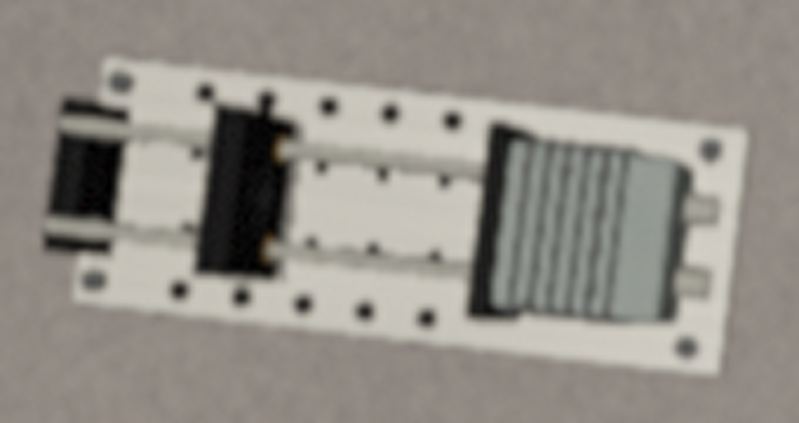

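View pics/s_rack.png

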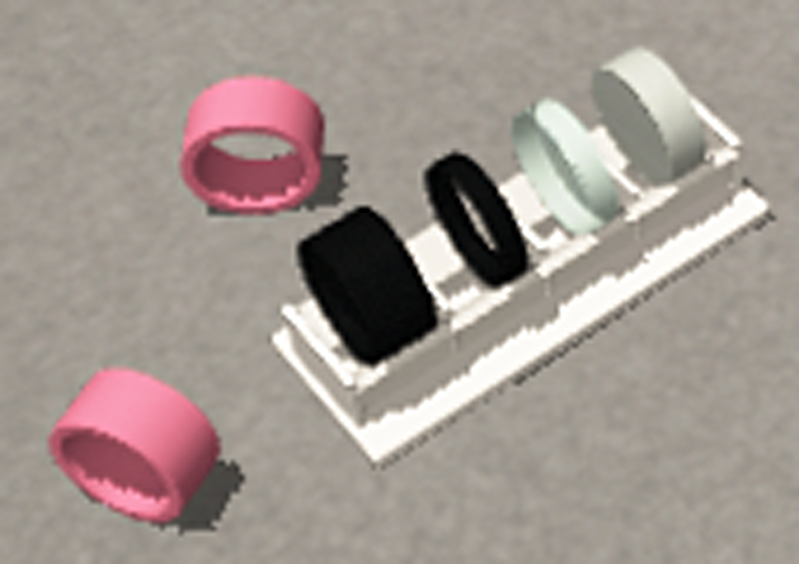

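View pics/s_jig.png

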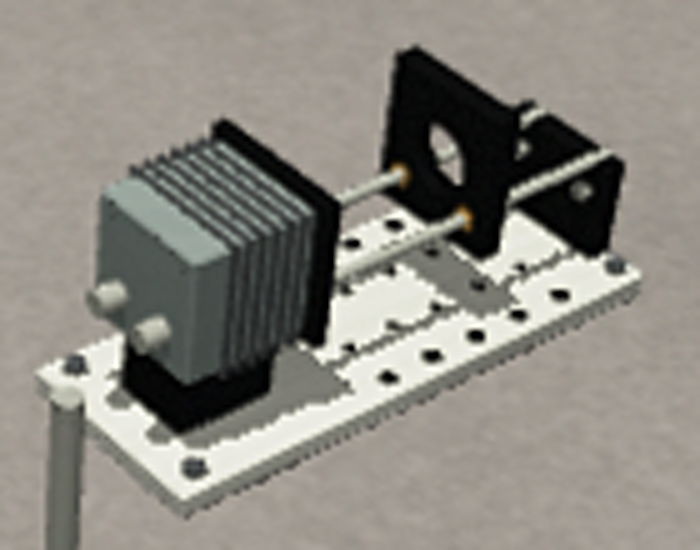

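```bash
cat > geo.py <<'E'
import numpy as np,pickle
from scipy.optimize import least_squares
T=pickle.load(open('pics/top0.pkl','rb'));S=pickle.load(open('pics/scene0.pkl','rb'))
def proj(c,P):
    M=c['camera_from_world'];P=np.atleast_2d(P);q=P@M[:3,:3].T+M[:3,3]
    f=240/np.tan(np.radians(c['fov_y']/2))
    return np.c_[c['cx']+f*q[:,0]/-q[:,2],c['cy']-f*q[:,1]/-q[:,2]]
def at_z(c,uv,z):
    M=c['camera_from_world'];f=240/np.tan(np.radians(c['fov_y']/2))
    uv=np.atleast_2d(uv).astype(float)
    d=np.c_[(uv[:,0]-c['cx'])/f,-(uv[:,1]-c['cy'])/f,-np.ones(len(uv))]@M[:3,:3]
    o=-M[:3,:3].T@M[:3,3]
    return o+d*((z-o[2])/d[:,2])[:,None]
def pose(p,L):
    c,s=np.cos(p[2]),np.sin(p[2]);L=np.atleast_2d(L)
    return np.c_[p[0]+c*L[:,0]-s*L[:,1],p[1]+s*L[:,0]+c*L[:,1],L[:,2]]
def fit(p0,obs):
    f=lambda p:np.concatenate([(proj(c,pose(p,l))-uv).ravel() for c,l,uv in obs])
    s=least_squares(f,p0); return s.x,f(s.x).reshape(-1,2)
E
python3 - <<'E'
from geo import *
t=lambda u,v:(95+u/4.7-.4,210+v/4.7-.4); s=lambda u,v:(320+u/5-.4,150+v/5-.4)
# rough: origin from corners
c=np.array([t(107,57),t(748,128),t(718,374),t(72,302)])
w=at_z(T,c,12);print(w.round(1)); 
print([np.linalg.norm(w[i]-w[(i+1)%4]).round(1) for i in range(4)])
w2=at_z(S,[s(38,378),s(185,500),s(640,275)],12);print(w2.round(1))
tr=lambda u,v:(365+u/5-.4,205+v/5-.4)
r=at_z(T,[tr(65,85),tr(515,85),tr(517,268),tr(65,268)],8);print('rack',r.round(1))
sr=lambda u,v:(110+u/4.7-.4,275+v/4.7-.4)
print('rackS',at_z(S,[sr(275,335),sr(378,460),sr(770,205)],8).round(1))
# tops of discs z=72
for n,a in dict(plug=(130,182),lens=(228,280),ring=(333,378),sp=(436,520)).items():
    print(n,at_z(T,[tr(a[0],170),tr(a[1],170)],72).round(1))
# cam flange top edge z 115 & plate
print('flange',at_z(T,[t(492,125),t(472,315)],115).round(1))
print('plate',at_z(T,[t(213,103),t(197,270),t(296,125),t(279,277)],115).round(1))
print('plate S cam-face top corners',at_z(S,[s(398,48),s(500,110),s(220,122),s(338,205)],115).round(1))
E
```

```text
[[623.  346.9  12. ]
 [588.   89.4  12. ]
 [489.6 103.2  12. ]
 [524.8 361.3  12. ]]
[np.float64(259.9), np.float64(99.4), np.float64(260.4), np.float64(99.3)]
[[493.5 100.   12. ]
 [588.4  89.7  12. ]
 [622.2 346.3  12. ]]
rack [[ 611.6 -146.3    8. ]
 [ 607.4 -317.8    8. ]
 [ 537.7 -315.7    8. ]
 [ 541.9 -144.1    8. ]]
rackS [[ 537.8 -313.9    8. ]
 [ 607.4 -316.7    8. ]
 [ 610.7 -145.9    8. ]]
plug [[ 574.3 -161.1   72. ]
 [ 573.8 -179.7   72. ]]
lens [[ 573.4 -196.2   72. ]
 [ 573.  -214.8   72. ]]
ring [[ 572.5 -233.8   72. ]
 [ 572.1 -249.9   72. ]]
sp [[ 571.6 -270.6   72. ]
 [ 570.9 -300.7   72. ]]
flange [[583.7 172.5 115. ]
 [514.7 180.7 115. ]]
plate [[594.2 274.  115. ]
 [533.5 280.2 115. ]
 [585.4 243.9 115. ]
 [530.2 250.5 115. ]]
plate S cam-face top corners [[527.2 275.9 115. ]
 [585.8 270.8 115. ]
 [514.2 179.5 115. ]
 [584.7 171.3 115. ]]
```

```bash
cat > ov.py <<'E'
from geo import *
import cv2
def circ(r,x,n=48):
    a=np.linspace(0,2*np.pi,n+1); return np.c_[np.full(n+1,x),r*np.cos(a),r*np.sin(a)]
def draw(cam,items,box,k,name):
    x0,y0,w,h=box
    im=cv2.resize(np.ascontiguousarray(cam['color'][y0:y0+h,x0:x0+w,::-1]),None,fx=k,fy=k,interpolation=cv2.INTER_CUBIC)
    for P,col in items:
        uv=((proj(cam,P)-[x0,y0]+.5)*k-.5)
        cv2.polylines(im,[np.round(uv*8).astype(int).reshape(-1,1,2)],False,col,1,cv2.LINE_AA,3)
    cv2.imwrite(name,im)
def part(x,y,z,yaw,r,t): return [pose([x,y,yaw],circ(r,s*t/2)+[0,0,z]) for s in(-1,1)]
def rect(p,x,w,z0,z1): return pose(p,[[x,-w,z0],[x,w,z0],[x,w,z1],[x,-w,z1],[x,-w,z0]])
E
python3 - <<'E'
from ov import *
u=np.radians(82.25); face=[549.6,176.0,u]
R=(0,0,255);G=(0,255,0);B=(255,0,0);Y=(0,255,255)
for g in(92,):
  it=[(rect(face,0,37,44,115.),R),(rect(face,g,32,45,115),G),(rect(face,g+12,32,45,115),Y)]
  for s in(-1,1): it.append((pose(face,[[0,s*19.6,63.4],[g,s*19.6,63.4]]),B))
  draw(T,it,(95,210,170,90),4.7,'pics/o_tj.png');draw(S,it,(320,150,140,110),5,'pics/o_sj.png')
rk=[574.6,-231,np.radians(88.6)]
it=[(pose(rk,[[-86,-35,8],[86,-35,8],[86,35,8],[-86,35,8],[-86,-35,8]]),B)]
for x,t,c in((-58,24,R),(-16,10,G),(21,12,Y),(59,16,R)):
    P=pose(rk,[[x,0,47]])[0]
    it+=[(q,c) for q in part(P[0],P[1],47,rk[2],25,t)]
draw(T,it,(365,205,120,70),6.6,'pics/o_tr.png');draw(S,it,(160,275,120,100),6,'pics/o_sr.png')
E
```

```text
(no output)
```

View pics/o_tj.png

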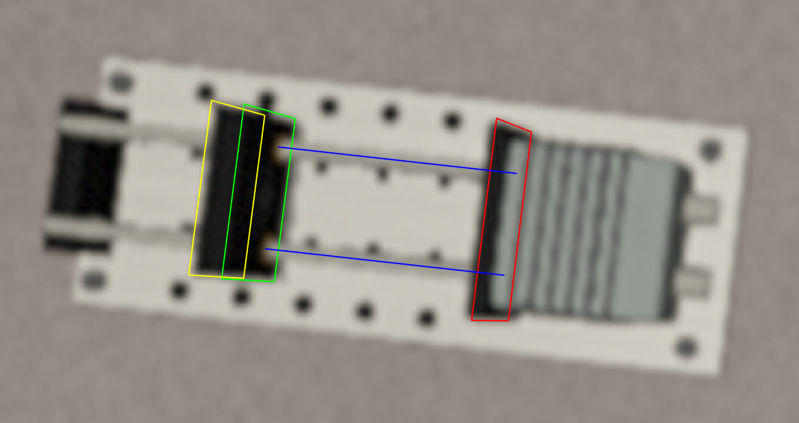

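View pics/o_sj.png

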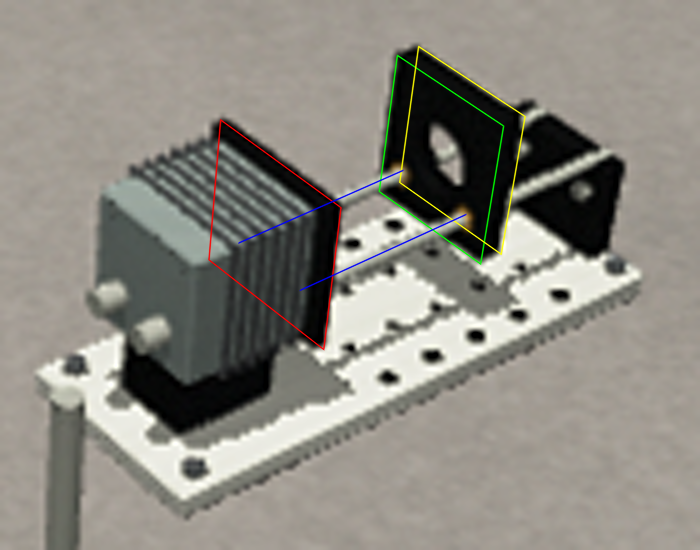

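View pics/o_tr.png

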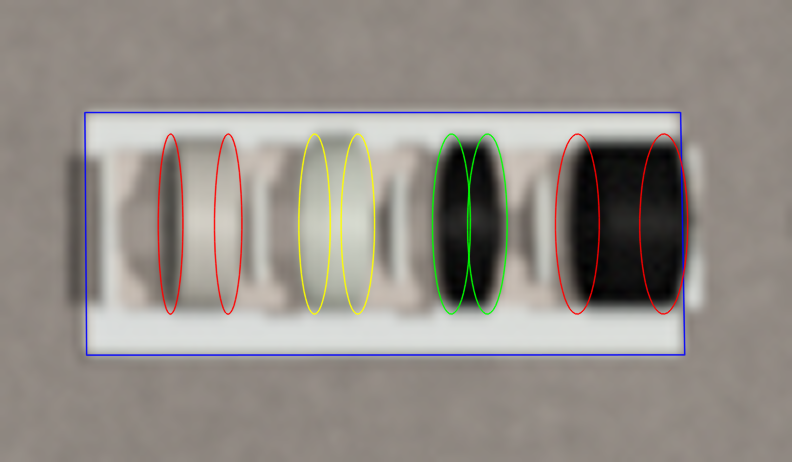

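View pics/o_sr.png

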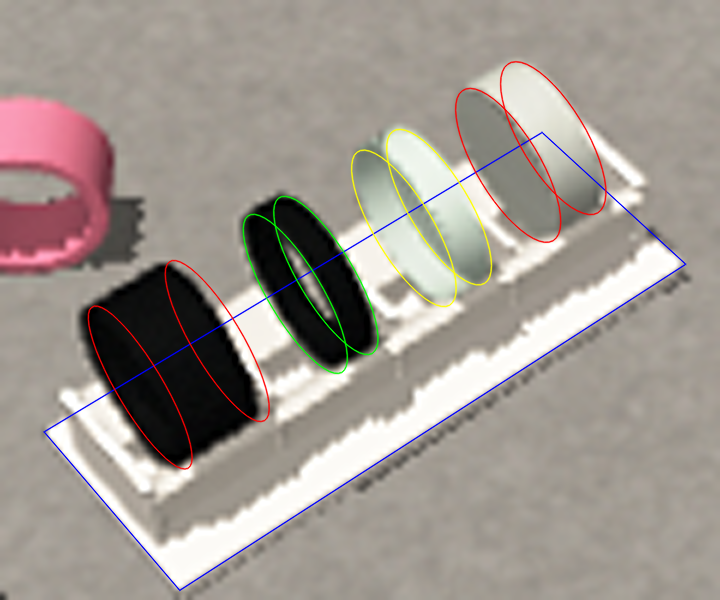

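```bash
cat > plan.py <<'E'
import numpy as np,sys
from scipy.spatial.transform import Rotation as Ro
from station import r
# targets by name: x,y (mm) and tool-y angle(deg)
rk=(574.6,-231.0,np.radians(88.6)); jg=(549.6,176.0,np.radians(82.25))
def on(p,d,l=0): return (p[0]+d*np.cos(p[2])-l*np.sin(p[2]),p[1]+d*np.sin(p[2])+l*np.cos(p[2]),np.degrees(p[2])-90)
def cur():
    s=r.get_state();R=Ro.from_rotvec(s['tcp_rot']);m=R.as_matrix()
    return s,R
def rows(x,y,z,ang,n):
    s,R=cur();p=s['eef_pos'];a=np.radians(ang)
    yv=np.array([np.cos(a),np.sin(a),0]);zv=np.array([0,0,-1.]);xv=np.cross(yv,zv)
    Rt=Ro.from_matrix(np.c_[xv,yv,zv]);rel=(R.inv()*Rt).as_rotvec()
    d=np.array([x,y,z])-p
    print('now',p.round(1),'tilt/turn deg',np.degrees(rel).round(2),'dworld',d.round(1),'F',s['force'].round(1),'w',round(s['grip_width'],1),'t',round(s['t'],2))
    for i in range(n):
        Ri=R*Ro.from_rotvec(rel*i/n)
        print((Ri.inv().apply(d/n)).round(1),np.degrees(rel/n).round(2))
E
python3 -c "
from plan import *
t=on(rk,-58.5);print(t);rows(t[0],t[1],150,t[2],9)"
```

```text
(np.float64(573.1707175780698), np.float64(-289.4825371521992), np.float64(-1.4000000000000057))
now [ 240.2 -576.5  221.9] tilt/turn deg [-8.000e-02 -4.000e-02 -6.598e+01] dworld [333.  287.  -71.9] F [ 0.7 -0.3  0.7] w 87.9 t 0.1
[ 46.4 -15.2   8. ] [-0.01 -0.   -7.33]
[48.  -9.1  8. ] [-0.01 -0.   -7.33]
[48.8 -3.   8. ] [-0.01 -0.   -7.33]
[48.7  3.3  8. ] [-0.01 -0.   -7.33]
[47.9  9.5  8. ] [-0.01 -0.   -7.33]
[46.3 15.5  8. ] [-0.01 -0.   -7.33]
[44.  21.3  8. ] [-0.01 -0.   -7.33]
[40.9 26.7  8. ] [-0.01 -0.   -7.33]
[37.1 31.7  8. ] [-0.01 -0.   -7.33]
```

Request:
step_arm(
  steps="46.4 -15.2 8 0 0 -7.33 87; 48 -9.1 8 0 0 -7.33 87; 48.8 -3 8 0 0 -7.33 87; 48.7 3.3 8 0 0 -7.33 87; 47.9 9.5 8 0 0 -7.33 87; 46.3 15.5 8 0 0 -7.33 87; 44 21.3 8 0 0 -7.33 87; 40.9 26.7 8 0 0 -7.33 87; 37.1 31.7 8 0 0 -7.33 87; 0 0 0 0 0 0 87; 0 0 0 0 0 0 87",
  grip_force=15,
)

```text
t: 1.48
eef_pos: [572.7, -290.5, 150.1]
tcp_rot: [-2.249, -2.192, 0.002]
force: [-0.6, -0.2, -0.6]
grip_width: 86.8
```

```bash
python3 -c "
from plan import *
t=on(rk,-58.5);rows(t[0],t[1],28,t[2],1)"
```

```text
now [ 572.7 -290.5  150.1] tilt/turn deg [-0.08  0.01 -0.07] dworld [   0.5    1.  -122.1] F [-0.6 -0.2 -0.6] w 86.8 t 1.48
[  1.    0.6 122.1] [-0.08  0.01 -0.07]
```

Request:
step_arm(
  steps="1 0.6 40 0 0 0 87; 0 0 30 0 0 0 80; 0 0 0 0 0 0 80; 0 0 0 0 0 0 80",
)

```text
t: 1.98
eef_pos: [574.0, -290.3, 82.0]
tcp_rot: [2.25, 2.191, 0.0]
force: [0.3, -0.3, 0.5]
grip_width: 80.4
```

```bash
python3 - <<'E'
from look import *
for n,b in(('scene',(140,220,140,160)),('top',(365,180,160,110))):
    c=snap(n,n+'1'); x,y,w,h=b
    k=560/h if n=='scene' else 5
    cv2.imwrite(f'pics/{n}1c.png',cv2.resize(c['color'][y:y+h,x:x+w,::-1],None,fx=k,fy=k,interpolation=cv2.INTER_CUBIC))
E
```

```text
(no output)
```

View pics/scene1c.png

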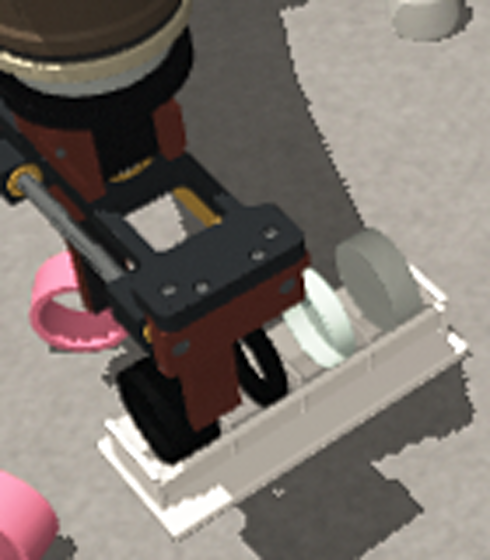

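View pics/top1c.png

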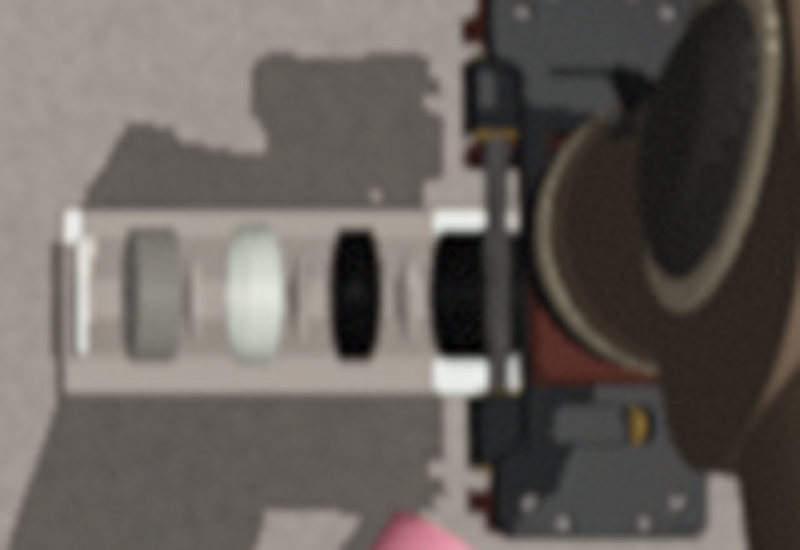

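Request:
step_arm(
  steps="0.5 -0.6 40 0 0 0 80; 0 0 13.5 0 0 0 80; 0 0 0 0 0 0 48; 0 0 0 0 0 0 48; 0 0 0 0 0 0 45; 0 0 0 0 0 0 45; 0 0 0 0 0 0 45; 0 0 0 0 0 0 45",
)

```text
t: 3.08
eef_pos: [573.3, -288.7, 28.2]
tcp_rot: [2.248, 2.193, -0.001]
force: [-3.5, -0.1, 6.3]
grip_width: 49.6
```

Request:
step_arm(
  steps="0 0 -15 0 0 0 45; 0 0 -40 0 0 0 45; 0 0 -50 0 0 0 45; 0 0 -50 0 0 0 45; 0 0 0 0 0 0 45",
)

```text
t: 3.7
eef_pos: [576.2, -289.2, 188.1]
tcp_rot: [2.242, 2.188, 0.005]
force: [-0.3, 0.3, -0.6]
grip_width: 49.2
```

```bash
python3 -c "
from plan import *
t=on(jg,16);print(t);rows(t[0],t[1],180,t[2],9)"
```

```text
(np.float64(551.7576148843796), np.float64(191.85385435819012), np.float64(-7.75))
now [ 576.2 -289.2  188.1] tilt/turn deg [0.5  0.18 6.34] dworld [-24.4 481.1  -8.1] F [-0.3  0.3 -0.6] w 49.2 t 3.7
[53.4 -4.   0.7] [0.06 0.02 0.7 ]
[53.3 -4.7  0.7] [0.06 0.02 0.7 ]
[53.3 -5.3  0.7] [0.06 0.02 0.7 ]
[53.2 -6.   0.7] [0.06 0.02 0.7 ]
[53.1 -6.6  0.8] [0.06 0.02 0.7 ]
[53.  -7.3  0.8] [0.06 0.02 0.7 ]
[52.9 -8.   0.8] [0.06 0.02 0.7 ]
[52.8 -8.6  0.8] [0.06 0.02 0.7 ]
[52.7 -9.2  0.9] [0.06 0.02 0.7 ]
```

Request:
step_arm(
  steps="40 -3.2 0 0 0 0.7 45; 53.3 -4.7 0 0 0 0.7 45; 53.3 -5.3 0 0 0 0.7 45; 53.2 -6 0 0 0 0.7 45; 53.1 -6.6 0 0 0 0.7 45; 53 -7.3 0 0 0 0.7 45; 52.9 -8 0 0 0 0.7 45; 52.8 -8.6 0 0 0 0.7 45; 40 -7 0 0 0 0.7 45; 20 -3 0 0 0 0 45; 0 0 0 0 0 0 45; 0 0 0 0 0 0 45",
)

```text
t: 5.2
eef_pos: [550.2, 184.2, 181.8]
tcp_rot: [2.367, 2.064, -0.002]
force: [-0.3, 0.3, 0.6]
grip_width: 49.4
```

```bash
python3 -c "
from plan import *
t=on(jg,16);print(t);rows(t[0],t[1],64,t[2],1)
from look import *
for n,b in(('scene',(300,100,180,140)),('top',(95,200,180,110))):
    c=snap(n,n+'2'); x,y,w,h=b
    cv2.imwrite(f'pics/{n}2c.png',cv2.resize(c['color'][y:y+h,x:x+w,::-1],None,fx=4.2,fy=4.2,interpolation=cv2.INTER_CUBIC))
"
```

```text
(np.float64(551.7576148843796), np.float64(191.85385435819012), np.float64(-7.75))
now [550.2 184.2 181.8] tilt/turn deg [-0.    0.08 -0.08] dworld [   1.6    7.7 -117.8] F [-0.3  0.3  0.6] w 49.4 t 5.2
[  8.    0.6 117.8] [-0.    0.08 -0.08]
```

View pics/scene2c.png

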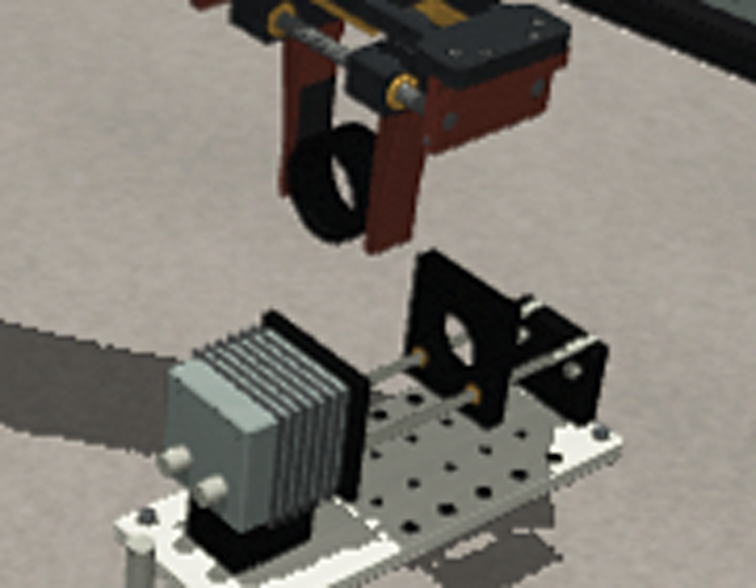

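View pics/top2c.png

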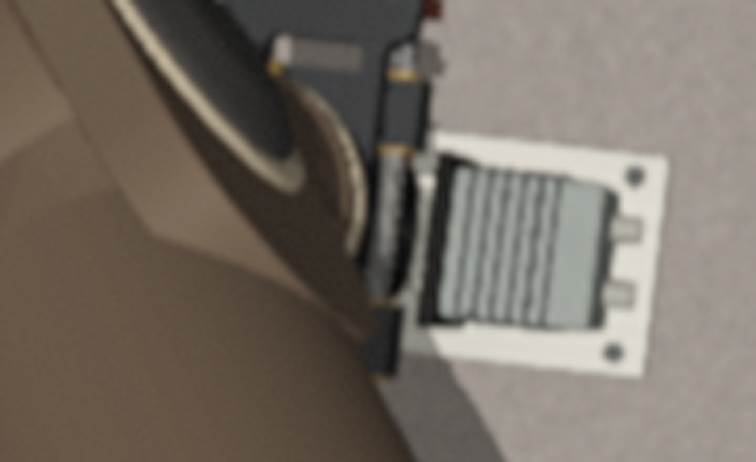

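Request:
step_arm(
  steps="10 0.6 30 0 0 0 45; 0 0 45 0 0 0 45; 0 0 30 0 0 0 45; 0 0 7 0 0 0 45; 0 0 0 0 0 0 45; 0 0 0 0 0 0 45",
)

```text
t: 6.05
eef_pos: [552.7, 196.3, 71.6]
tcp_rot: [2.366, 2.066, 0.003]
force: [0.4, -0.5, -0.3]
grip_width: 49.2
```

```bash
python3 -c "
from plan import *
t=on(jg,18);print(t);rows(t[0],t[1],62,t[2],1)
from look import *
for n,b in(('scene',(300,100,180,140)),):
    c=snap(n,n+'3'); x,y,w,h=b
    cv2.imwrite(f'pics/{n}3c.png',cv2.resize(c['color'][y:y+h,x:x+w,::-1],None,fx=4.2,fy=4.2,interpolation=cv2.INTER_CUBIC))
"
```

```text
(np.float64(552.027316744927), np.float64(193.83558615296388), np.float64(-7.75))
now [552.7 196.3  71.6] tilt/turn deg [ 0.12 -0.05  0.  ] dworld [-0.6 -2.4 -9.6] F [ 0.4 -0.5 -0.3] w 49.2 t 6.05
[-2.5 -0.3  9.6] [ 0.12 -0.05  0.  ]
```

View pics/scene3c.png

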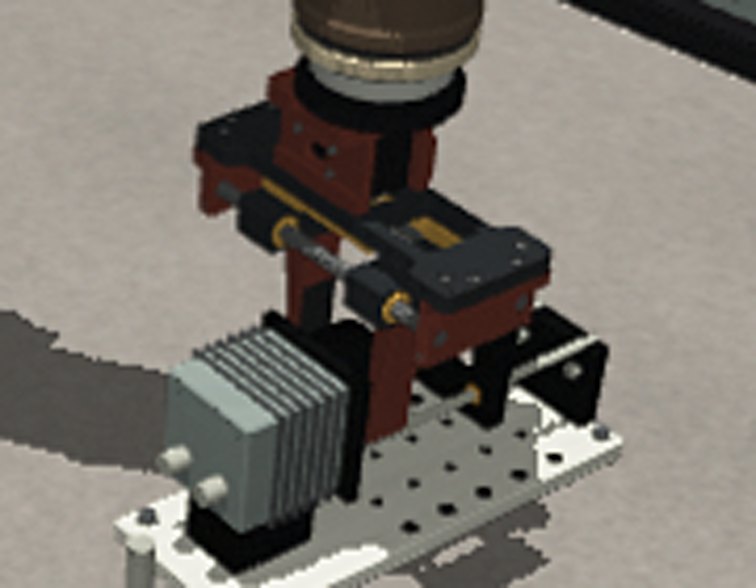

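Request:
step_arm(
  steps="-2 0 5 0 0 0 45; 0 0 3 0 0 0 45; 0 0 0 0 0 0 45; 0 0 0 0 0 0 45",
)

```text
t: 6.6
eef_pos: [551.3, 194.4, 62.1]
tcp_rot: [-2.366, -2.067, 0.0]
force: [-0.2, -0.5, -0.4]
grip_width: 49.5
```

Request:
step_arm(
  steps="0 0 1 0 0 0 45; 0 0 0.5 0 0 0 45; 0 0 0 0 0 0 45",
)

```text
t: 6.98
eef_pos: [552.0, 194.5, 61.1]
tcp_rot: [2.365, 2.067, 0.002]
force: [1.1, -0.3, 3.5]
grip_width: 49.6
```

Contact (3.5 N). Release gently and rise.

Request:
step_arm(
  steps="0 0 0 0 0 0 54; 0 0 0 0 0 0 58; 0 0 0 0 0 0 62; 0 0 0 0 0 0 62; 0 0 -30 0 0 0 62; 0 0 -50 0 0 0 62; 0 0 -50 0 0 0 70; 0 0 0 0 0 0 87",
)

```text
t: 7.98
eef_pos: [553.4, 195.5, 194.8]
tcp_rot: [2.364, 2.065, 0.011]
force: [-0.3, 0.8, -0.7]
grip_width: 76.3
```

```bash
python3 -c "
from plan import *
t=on(rk,20.5);print(t);rows(t[0],t[1],180,t[2],8)
from look import *
for n,b in(('scene',(300,100,180,140)),):
    c=snap(n,n+'4'); x,y,w,h=b
    cv2.imwrite(f'pics/{n}4c.png',cv2.resize(c['color'][y:y+h,x:x+w,::-1],None,fx=4.2,fy=4.2,interpolation=cv2.INTER_CUBIC))
"
```

```text
(np.float64(575.1008596521294), np.float64(-210.50611945948575), np.float64(-1.4000000000000057))
now [553.4 195.5 194.8] tilt/turn deg [ 0.39 -0.17 -6.31] dworld [  21.7 -406.   -14.8] F [-0.3  0.8 -0.7] w 76.3 t 7.97
[-49.9   9.5   1.8] [ 0.05 -0.02 -0.79]
[-50.1   8.8   1.8] [ 0.05 -0.02 -0.79]
[-50.2   8.1   1.8] [ 0.05 -0.02 -0.79]
[-50.3   7.4   1.8] [ 0.05 -0.02 -0.79]
[-50.4   6.7   1.8] [ 0.05 -0.02 -0.79]
[-50.5   6.    1.8] [ 0.05 -0.02 -0.79]
[-50.5   5.3   1.8] [ 0.05 -0.02 -0.79]
[-50.6   4.6   1.8] [ 0.05 -0.02 -0.79]
```

View pics/scene4c.png

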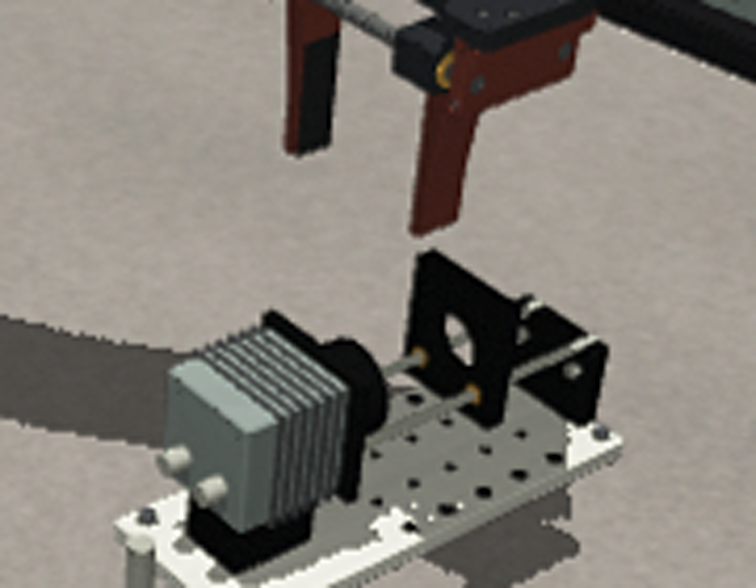

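Request:
step_arm(
  steps="-40 7.6 0 0 0 -0.8 87; -50 8.8 0 0 0 -0.8 87; -50 8.1 0 0 0 -0.8 87; -50 7.4 0 0 0 -0.8 87; -50 6.7 0 0 0 -0.8 87; -50 6 0 0 0 -0.8 87; -50 5.3 0 0 0 -0.8 87; -44 4.6 10 0 0 -0.7 87; -18 2 20 0 0 0 87; 0 0 20 0 0 0 85; 0 0 20 0 0 0 80; 0 0 0 0 0 0 80",
)

```text
t: 9.52
eef_pos: [572.8, -209.2, 117.6]
tcp_rot: [-2.243, -2.192, 0.003]
force: [-0.3, -0.2, 0.6]
grip_width: 80.1
```

```bash
python3 -c "
from plan import *
t=on(rk,20.5);print(t);rows(t[0],t[1],28,t[2],1)"
```

```text
(np.float64(575.1008596521294), np.float64(-210.50611945948575), np.float64(-1.4000000000000057))
now [ 572.8 -209.2  117.6] tilt/turn deg [-0.28 -0.14  0.07] dworld [  2.3  -1.3 -89.6] F [-0.3 -0.2  0.6] w 80.1 t 9.53
[-1.4  2.7 89.6] [-0.28 -0.14  0.07]
```

Request:
step_arm(
  steps="-0.5 1.8 40 0 0 0 80; 0 0 35 0 0 0 80; 0 0 14 0 0 0 80; 0 0 0 0 0 0 60; 0 0 0 0 0 0 47; 0 0 0 0 0 0 45; 0 0 0 0 0 0 45; 0 0 0 0 0 0 45; 0 0 0 0 0 0 45",
)

```text
t: 10.65
eef_pos: [575.3, -211.9, 32.6]
tcp_rot: [-2.249, -2.193, 0.003]
force: [-4.7, -0.0, 5.9]
grip_width: 49.4
```

Request:
step_arm(
  steps="0 0 -15 0 0 0 45; 0 0 -40 0 0 0 45; 0 0 -50 0 0 0 45; 0 0 -50 0 0 0 45; 0 0 0 0 0 0 45; 0 0 0 0 0 0 45",
)

```text
t: 11.4
eef_pos: [576.2, -211.7, 187.1]
tcp_rot: [2.248, 2.193, 0.0]
force: [0.4, -0.3, -1.2]
grip_width: 49.3
```

```bash
python3 -c "
from plan import *
t=on(jg,45);print(t);rows(t[0],t[1],185,t[2],9)"
```

```text
(np.float64(555.6682918623176), np.float64(220.5889653824097), np.float64(-7.75))
now [ 576.2 -211.7  187.1] tilt/turn deg [0.04 0.02 6.34] dworld [-20.5 432.3  -2.1] F [ 0.4 -0.3 -1.2] w 49.3 t 11.4
[48.  -3.5  0.2] [0.  0.  0.7]
[47.9 -4.   0.2] [0.  0.  0.7]
[47.9 -4.6  0.2] [0.  0.  0.7]
[47.8 -5.2  0.2] [0.  0.  0.7]
[47.7 -5.8  0.2] [0.  0.  0.7]
[47.7 -6.4  0.2] [0.  0.  0.7]
[47.6 -7.   0.2] [0.  0.  0.7]
[47.5 -7.6  0.2] [0.  0.  0.7]
[47.4 -8.2  0.2] [0.  0.  0.7]
```

Request:
step_arm(
  steps="38 -3 0 0 0 0.7 45; 48 -4 0 0 0 0.7 45; 48 -4.6 0 0 0 0.7 45; 48 -5.2 0 0 0 0.7 45; 48 -5.8 0 0 0 0.7 45; 48 -6.4 0 0 0 0.7 45; 48 -7 0 0 0 0.7 45; 48 -7.6 0 0 0 0.7 45; 38 -6 0 0 0 0.7 45; 20 -2.5 0 0 0 0 45; 0 0 20 0 0 0 45; 0 0 0 0 0 0 45",
)

```text
t: 12.9
eef_pos: [556.4, 221.6, 164.5]
tcp_rot: [-2.366, -2.066, 0.007]
force: [-1.0, 0.5, -1.1]
grip_width: 49.1
```

```bash
python3 -c "
from plan import *
t=on(jg,45);print(t);rows(t[0],t[1],70,t[2],1)
from look import *
for n,b in(('scene',(300,100,180,140)),):
    c=snap(n,n+'5'); x,y,w,h=b
    cv2.imwrite(f'pics/{n}5c.png',cv2.resize(c['color'][y:y+h,x:x+w,::-1],None,fx=4.2,fy=4.2,interpolation=cv2.INTER_CUBIC))
"
```

```text
(np.float64(555.6682918623176), np.float64(220.5889653824097), np.float64(-7.75))
now [556.4 221.6 164.5] tilt/turn deg [-0.2   0.16  0.02] dworld [ -0.7  -1.  -94.5] F [-1.   0.5 -1.1] w 49.1 t 12.9
[-0.8 -0.3 94.5] [-0.2   0.16  0.02]
```

View pics/scene5c.png

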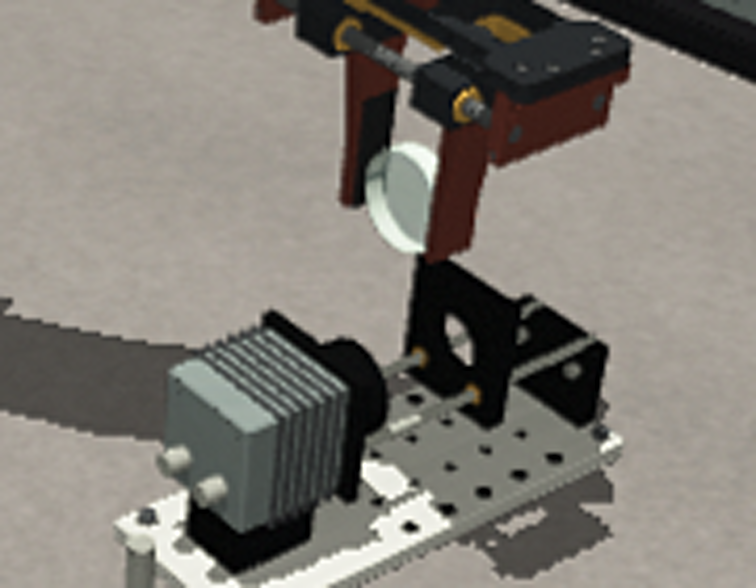

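Request:
step_arm(
  steps="0 -0.5 40 0 0 0 45; 0 0 40 0 0 0 45; 0 0 12 0 0 0 45; 0 0 0 0 0 0 45; 0 0 0 0 0 0 45",
)

```text
t: 13.58
eef_pos: [558.0, 223.6, 76.4]
tcp_rot: [2.365, 2.066, 0.004]
force: [-0.1, -0.8, -1.2]
grip_width: 49.0
```

Request:
step_arm(
  steps="0 0 3 0 0 0 45; 0 0 1 0 0 0 45; 0 0 0 0 0 0 45",
)

```text
t: 13.95
eef_pos: [556.9, 223.3, 70.8]
tcp_rot: [2.366, 2.067, 0.0]
force: [-0.3, 0.4, 0.0]
grip_width: 49.7
```

Request:
step_arm(
  steps="0 -0.5 3 0 0 0 45; 0 0 1 0 0 0 45; 0 0 0 0 0 0 45",
)

```text
t: 14.32
eef_pos: [556.3, 223.3, 66.4]
tcp_rot: [-2.366, -2.067, 0.0]
force: [0.5, 0.0, -0.4]
grip_width: 49.2
```

Request:
step_arm(
  steps="0 0 1 0 0 0 45; 0 0 1 0 0 0 45; 0 0 0 0 0 0 45",
)

```text
t: 14.7
eef_pos: [556.4, 223.6, 65.5]
tcp_rot: [2.365, 2.067, 0.001]
force: [-2.8, -0.6, 7.9]
grip_width: 49.6
```

Contact (7.9 N). Release and rise.

Request:
step_arm(
  steps="0 0 -0.5 0 0 0 54; 0 0 0 0 0 0 58; 0 0 0 0 0 0 62; 0 0 0 0 0 0 62; 0 0 -30 0 0 0 62; 0 0 -50 0 0 0 62; 0 0 -40 0 0 0 70; 0 0 0 0 0 0 87; 0 0 0 0 0 0 87",
)

```text
t: 15.82
eef_pos: [556.1, 223.0, 184.6]
tcp_rot: [2.366, 2.067, -0.001]
force: [-0.3, 0.5, 0.0]
grip_width: 85.4
```

```bash
python3 -c "
from plan import *
t=on(rk,-15.5);print(t);rows(t[0],t[1],180,t[2],9)
from look import *
for n,b in(('scene',(300,100,180,140)),):
    c=snap(n,n+'6'); x,y,w,h=b
    cv2.imwrite(f'pics/{n}6c.png',cv2.resize(c['color'][y:y+h,x:x+w,::-1],None,fx=4.2,fy=4.2,interpolation=cv2.INTER_CUBIC))
"
```

```text
(np.float64(574.2213012386339), np.float64(-246.49537309160834), np.float64(-1.4000000000000057))
now [556.1 223.  184.6] tilt/turn deg [-0.02  0.03 -6.31] dworld [  18.2 -469.5   -4.6] F [-0.3  0.5  0. ] w 85.4 t 15.82
[-51.4   9.    0.5] [-0.   0.  -0.7]
[-51.5   8.4   0.5] [-0.   0.  -0.7]
[-51.6   7.7   0.5] [-0.   0.  -0.7]
[-51.7   7.1   0.5] [-0.   0.  -0.7]
[-51.8   6.5   0.5] [-0.   0.  -0.7]
[-51.9   5.8   0.5] [-0.   0.  -0.7]
[-51.9   5.2   0.5] [-0.   0.  -0.7]
[-52.    4.6   0.5] [-0.   0.  -0.7]
[-52.1   3.9   0.5] [-0.   0.  -0.7]
```

View pics/scene6c.png

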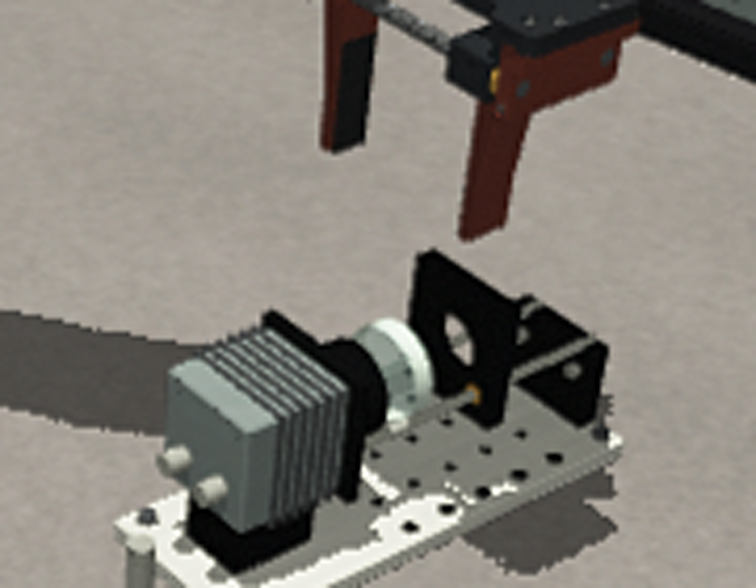

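Request:
step_arm(
  steps="-41.4 7.4 0 0 0 -0.7 87; -51.5 8.4 0 0 0 -0.7 87; -51.6 7.7 0 0 0 -0.7 87; -51.7 7.1 0 0 0 -0.7 87; -51.8 6.5 0 0 0 -0.7 87; -51.9 5.8 0 0 0 -0.7 87; -51.9 5.2 0 0 0 -0.7 87; -52 4.6 0 0 0 -0.7 87; -42 3.9 20 0 0 -0.7 87; -19.5 1 30 0 0 0 84; 0 0 30 0 0 0 80; 0 0 0 0 0 0 80",
)

```text
t: 17.38
eef_pos: [572.6, -244.7, 101.5]
tcp_rot: [-2.244, -2.189, 0.004]
force: [0.6, 0.4, 0.3]
grip_width: 80.2
```

Request:
step_arm(
  steps="0 0 0 0 0 0 80",
)

```text
t: 17.5
eef_pos: [575.4, -244.8, 105.4]
tcp_rot: [-2.247, -2.195, -0.0]
force: [0.6, -0.5, 0.1]
grip_width: 80.1
```

```bash
python3 -c "
from plan import *
t=on(rk,-15.5);print(t);rows(t[0],t[1],28,t[2],1)
from look import *
for n,b in(('scene',(150,220,140,140)),):
    c=snap(n,n+'7'); x,y,w,h=b
    cv2.imwrite(f'pics/{n}7c.png',cv2.resize(c['color'][y:y+h,x:x+w,::-1],None,fx=4.2,fy=4.2,interpolation=cv2.INTER_CUBIC))
"
```

```text
(np.float64(574.2213012386339), np.float64(-246.49537309160834), np.float64(-1.4000000000000057))
now [ 575.4 -244.8  105.4] tilt/turn deg [-0.01 -0.03  0.03] dworld [ -1.2  -1.7 -77.4] F [ 0.6 -0.5  0.1] w 80.1 t 17.5
[-1.7 -1.2 77.4] [-0.01 -0.03  0.03]
```

View pics/scene7c.png

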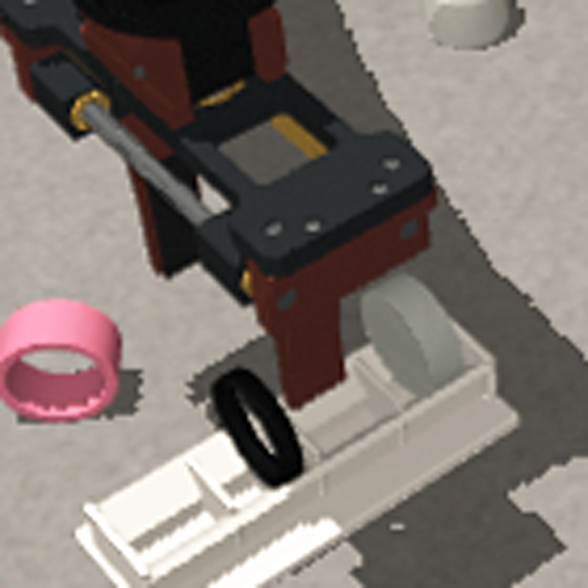

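Request:
step_arm(
  steps="-1 -1 35 0 0 0 80; 0 0 30 0 0 0 80; 0 0 12 0 0 0 80; 0 0 0 0 0 0 60; 0 0 0 0 0 0 47; 0 0 0 0 0 0 45; 0 0 0 0 0 0 45; 0 0 0 0 0 0 45; 0 0 0 0 0 0 45",
)

```text
t: 18.68
eef_pos: [574.4, -246.6, 29.1]
tcp_rot: [2.248, 2.193, 0.0]
force: [-2.0, 0.6, 6.3]
grip_width: 49.2
```

Request:
step_arm(
  steps="0 0 -15 0 0 0 45; 0 0 -40 0 0 0 45; 0 0 -50 0 0 0 45; 0 0 -50 0 0 0 45; 0 0 0 0 0 0 45; 0 0 0 0 0 0 45",
)

```text
t: 19.42
eef_pos: [573.8, -246.4, 183.4]
tcp_rot: [2.248, 2.194, -0.0]
force: [0.4, 0.6, 0.2]
grip_width: 49.2
```

```bash
python3 -c "
from plan import *
t=on(jg,70);print(t);rows(t[0],t[1],185,t[2],10)"
```

```text
(np.float64(559.0395651191607), np.float64(245.36061281708174), np.float64(-7.75))
now [ 573.8 -246.4  183.4] tilt/turn deg [0.01 0.02 6.34] dworld [-14.8 491.7   1.6] F [0.4 0.6 0.2] w 49.2 t 19.43
[49.1 -2.7 -0.2] [0.   0.   0.63]
[49.1 -3.2 -0.2] [0.   0.   0.63]
[49.1 -3.8 -0.2] [0.   0.   0.63]
[49.  -4.3 -0.2] [0.   0.   0.63]
[49.  -4.9 -0.2] [0.   0.   0.63]
[48.9 -5.4 -0.2] [0.   0.   0.63]
[48.8 -5.9 -0.2] [0.   0.   0.63]
[48.8 -6.5 -0.2] [0.   0.   0.63]
[48.7 -7.  -0.2] [0.   0.   0.63]
[48.6 -7.6 -0.2] [0.   0.   0.63]
```

Request:
step_arm(
  steps="39 -2.2 0 0 0 0.63 45; 49 -3.2 0 0 0 0.63 45; 49 -3.8 0 0 0 0.63 45; 49 -4.3 0 0 0 0.63 45; 49 -4.9 0 0 0 0.63 45; 49 -5.4 0 0 0 0.63 45; 49 -5.9 0 0 0 0.63 45; 49 -6.5 0 0 0 0.63 45; 49 -7 0 0 0 0.63 45; 39 -5.6 0 0 0 0.63 45; 18 -2 15 0 0 0 45; 0 0 0 0 0 0 45",
)

```text
t: 20.92
eef_pos: [559.2, 244.0, 165.3]
tcp_rot: [-2.363, -2.069, 0.007]
force: [1.0, -0.6, -0.5]
grip_width: 49.1
```

Request:
step_arm(
  steps="0 0 0 0 0 0 45",
)

```text
t: 21.05
eef_pos: [560.9, 241.9, 167.2]
tcp_rot: [2.367, 2.064, -0.003]
force: [0.2, -0.6, -0.7]
grip_width: 49.0
```

```bash
python3 -c "
from plan import *
t=on(jg,70);print(t);rows(t[0],t[1],70,t[2],1)
from look import *
for n,b in(('scene',(300,100,180,140)),):
    c=snap(n,n+'8'); x,y,w,h=b
    cv2.imwrite(f'pics/{n}8c.png',cv2.resize(c['color'][y:y+h,x:x+w,::-1],None,fx=4.2,fy=4.2,interpolation=cv2.INTER_CUBIC))
"
```

```text
(np.float64(559.0395651191607), np.float64(245.36061281708174), np.float64(-7.75))
now [560.9 241.9 167.2] tilt/turn deg [-0.06  0.11 -0.07] dworld [ -1.9   3.5 -97.2] F [ 0.2 -0.6 -0.7] w 49.0 t 21.05
[ 3.4 -2.2 97.2] [-0.06  0.11 -0.07]
```

View pics/scene8c.png

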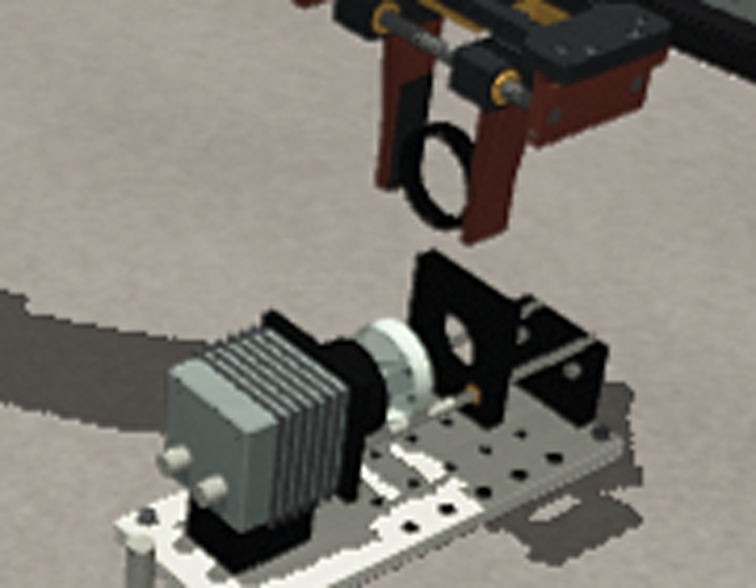

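Request:
step_arm(
  steps="2.5 -1 40 0 0 0 45; 0 0 40 0 0 0 45; 0 0 15 0 0 0 45; 0 0 0 0 0 0 45; 0 0 0 0 0 0 45",
)

```text
t: 21.72
eef_pos: [561.1, 247.1, 74.7]
tcp_rot: [2.366, 2.066, 0.003]
force: [-0.5, 0.1, 0.1]
grip_width: 49.3
```

```bash
python3 -c "
from plan import *
t=on(jg,70);print(t);rows(t[0],t[1],62,t[2],1)
from look import *
for n,b in(('scene',(300,100,180,140)),('top',(95,200,180,110))):
    c=snap(n,n+'9'); x,y,w,h=b
    cv2.imwrite(f'pics/{n}9c.png',cv2.resize(c['color'][y:y+h,x:x+w,::-1],None,fx=4.2,fy=4.2,interpolation=cv2.INTER_CUBIC))
"
```

```text
(np.float64(559.0395651191607), np.float64(245.36061281708174), np.float64(-7.75))
now [561.1 247.1  74.7] tilt/turn deg [ 0.11 -0.07  0.01] dworld [ -2.1  -1.7 -12.7] F [-0.5  0.1  0.1] w 49.3 t 21.73
[-2.  -1.8 12.7] [ 0.11 -0.07  0.01]
```

View pics/scene9c.png

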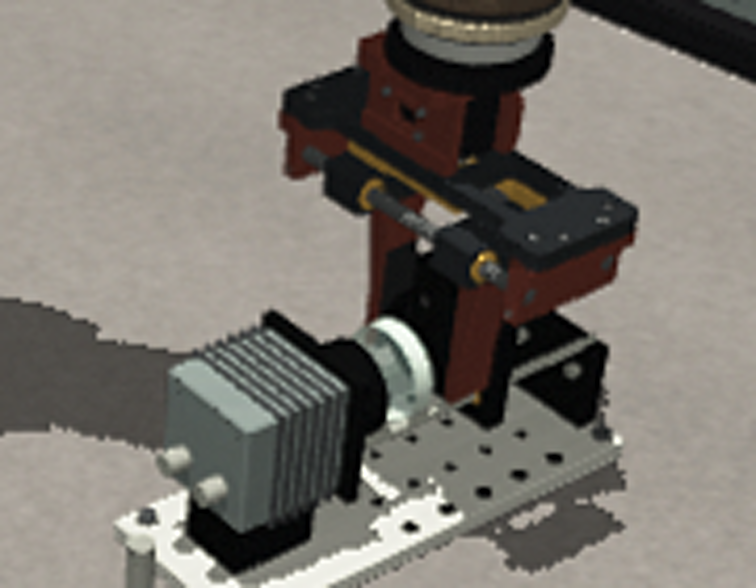

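Request:
step_arm(
  steps="-1 -1.5 6 0 0 0 45; 0 0 4 0 0 0 45; 0 0 0 0 0 0 45; 0 0 0 0 0 0 45",
)

```text
t: 22.32
eef_pos: [558.4, 246.1, 63.1]
tcp_rot: [-2.366, -2.067, 0.0]
force: [-1.0, 1.1, -0.9]
grip_width: 48.9
```

Request:
step_arm(
  steps="0 0.3 1 0 0 0 45; 0 0 0.7 0 0 0 45; 0 0 0 0 0 0 45",
)

```text
t: 22.7
eef_pos: [559.2, 246.3, 62.0]
tcp_rot: [2.366, 2.067, 0.002]
force: [0.3, -0.4, 5.0]
grip_width: 49.4
```

Request:
step_arm(
  steps="0 0 0 0 0 0 54; 0 0 0 0 0 0 58; 0 0 0 0 0 0 62; 0 0 0 0 0 0 62; 0 0 -30 0 0 0 62; 0 0 -50 0 0 0 62; 0 0 -40 0 0 0 62; 0 0 0 0 0 0 40; 0 0 0 0 0 0 40",
)

```text
t: 23.82
eef_pos: [558.4, 245.7, 180.9]
tcp_rot: [2.366, 2.067, -0.001]
force: [0.7, 0.7, -0.3]
grip_width: 45.2
```

```bash
python3 -c "
from plan import *
t=on(jg,130);print(t);rows(t[0],t[1],180,t[2],1)
from look import *
for n,b in(('scene',(300,100,180,140)),('top',(95,200,180,110))):
    c=snap(n,n+'10'); x,y,w,h=b
    cv2.imwrite(f'pics/{n}10c.png',cv2.resize(c['color'][y:y+h,x:x+w,::-1],None,fx=4.2,fy=4.2,interpolation=cv2.INTER_CUBIC))
"
```

```text
(np.float64(567.130620935584), np.float64(304.8125666602947), np.float64(-7.75))
now [558.4 245.7 180.9] tilt/turn deg [-0.02  0.03  0.03] dworld [ 8.7 59.1 -0.9] F [ 0.7  0.7 -0.3] w 45.2 t 23.82
[59.8  0.7  0.8] [-0.02  0.03  0.03]
```

View pics/scene10c.png

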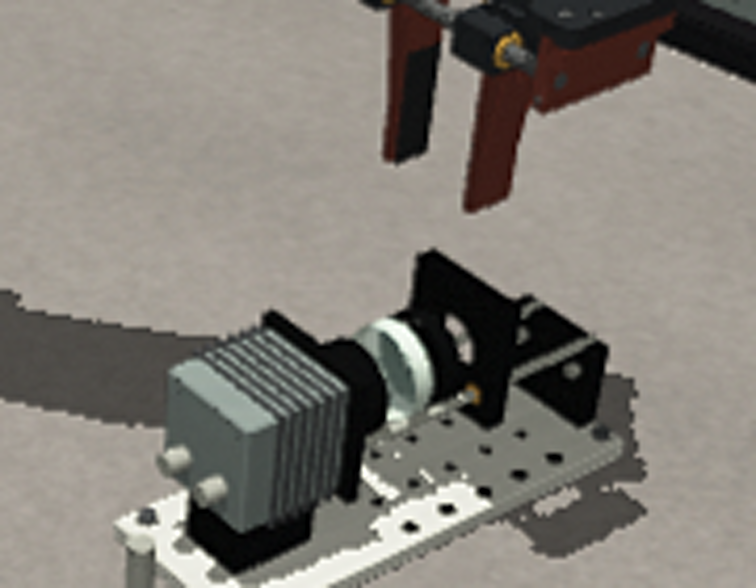

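View pics/top10c.png

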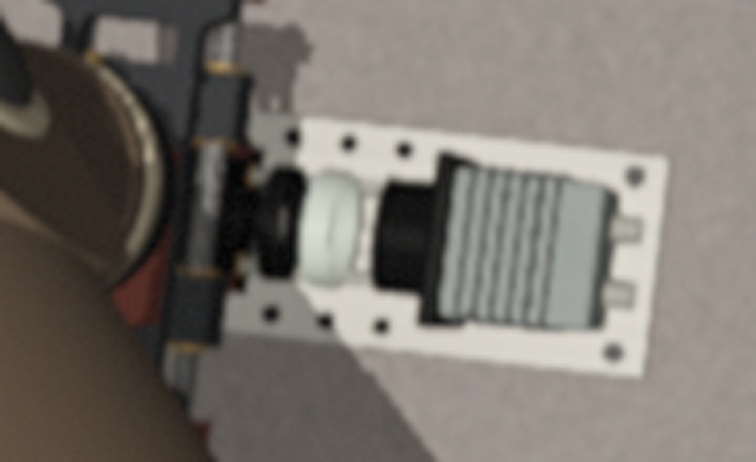

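Request:
step_arm(
  steps="30 0 0 0 0 0 36; 28 0.5 20 0 0 0 36; 0 0 40 0 0 0 36; 0 0 30 0 0 0 36; 0 0 13 0 0 0 36; 0 0 0 0 0 0 36; 0 0 0 0 0 0 36",
)

```text
t: 24.8
eef_pos: [567.6, 303.9, 79.5]
tcp_rot: [2.366, 2.067, 0.002]
force: [-0.2, -0.0, 0.1]
grip_width: 35.6
```

```bash
python3 -c "
from plan import *
t=on(jg,68);print(t);rows(t[0],t[1],76,t[2],1)
from look import *
for n,b in(('scene',(300,100,180,140)),('top',(95,200,180,110))):
    c=snap(n,n+'11'); x,y,w,h=b
    cv2.imwrite(f'pics/{n}11c.png',cv2.resize(c['color'][y:y+h,x:x+w,::-1],None,fx=4.2,fy=4.2,interpolation=cv2.INTER_CUBIC))
"
```

```text
(np.float64(558.7698632586132), np.float64(243.378881022308), np.float64(-7.75))
now [567.6 303.9  79.5] tilt/turn deg [ 0.07 -0.06  0.03] dworld [ -8.8 -60.5  -3.5] F [-0.2 -0.   0.1] w 35.6 t 24.8
[-61.1  -0.6   3.5] [ 0.07 -0.06  0.03]
```

View pics/scene11c.png

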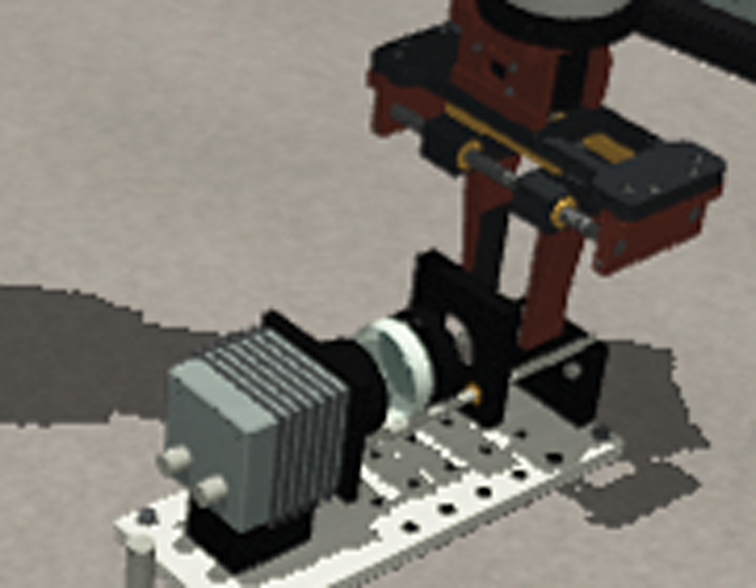

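Request:
step_arm(
  steps="-6 0 3 0 0 0 36; -4 0 0 0 0 0 36; -3 0 0 0 0 0 36; -3 0 0 0 0 0 36; -3 0 0 0 0 0 36; -3 0 0 0 0 0 36; -3 0 0 0 0 0 36; -3 0 0 0 0 0 36; -2 0 0 0 0 0 36",
)

```text
t: 26.02
eef_pos: [563.0, 273.5, 75.5]
tcp_rot: [2.366, 2.067, 0.0]
force: [0.4, 1.9, 0.4]
grip_width: 36.0
```

Request:
step_arm(
  steps="-3 0 0 0 0 0 36; -3 0 0 0 0 0 36; -3 0 0 0 0 0 36; -2 0 0 0 0 0 36",
)

```text
t: 26.52
eef_pos: [561.5, 262.8, 75.6]
tcp_rot: [-2.366, -2.067, -0.001]
force: [0.5, 3.0, 0.8]
grip_width: 35.9
```

```bash
python3 -c "
from plan import *
t=on(jg,68);print(t);rows(t[0],t[1],76,t[2],1)
from look import *
for n,b in(('scene',(300,100,180,140)),('top',(95,200,180,110))):
    c=snap(n,n+'12'); x,y,w,h=b
    cv2.imwrite(f'pics/{n}12c.png',cv2.resize(c['color'][y:y+h,x:x+w,::-1],None,fx=4.2,fy=4.2,interpolation=cv2.INTER_CUBIC))
"
```

```text
(np.float64(558.7698632586132), np.float64(243.378881022308), np.float64(-7.75))
now [561.5 262.8  75.6] tilt/turn deg [ 0.01 -0.02  0.04] dworld [ -2.8 -19.4   0.4] F [0.5 3.  0.8] w 35.9 t 26.52
[-19.6  -0.1  -0.5] [ 0.01 -0.02  0.04]
```

View pics/scene12c.png

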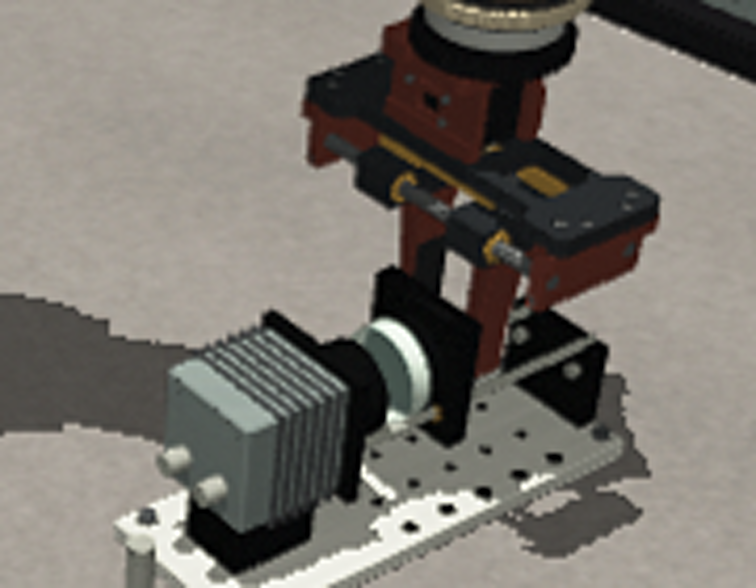

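View pics/top12c.png

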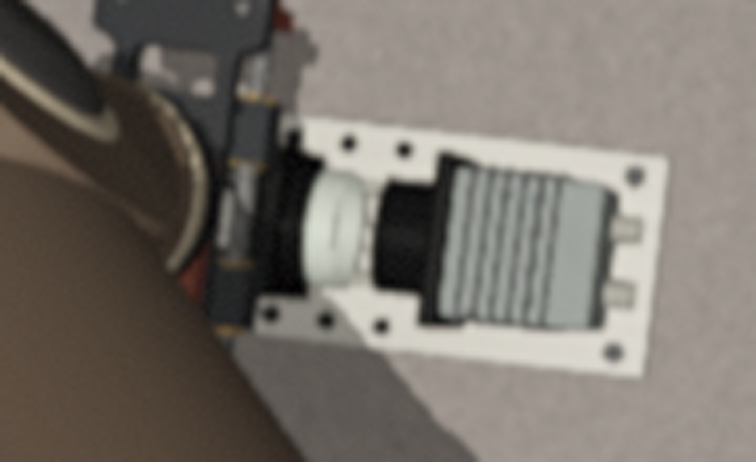

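Stack is sliding upright; the push continues with ~3 N, roughly 19 mm left.

Request:
step_arm(
  steps="-3 0 0 0 0 0 36; -3 0 0 0 0 0 36; -2 0 0 0 0 0 36; -2 0 0 0 0 0 36; -2 0 0 0 0 0 36",
)

```text
t: 27.25
eef_pos: [559.8, 250.9, 75.5]
tcp_rot: [-2.366, -2.067, -0.0]
force: [1.7, 2.8, 2.3]
grip_width: 35.9
```

Request:
step_arm(
  steps="-1.5 0 0 0 0 0 36; -1.5 0 0 0 0 0 36; -1.5 0 0 0 0 0 36",
)

```text
t: 27.62
eef_pos: [559.4, 247.5, 75.5]
tcp_rot: [-2.365, -2.067, -0.002]
force: [1.4, 8.5, -0.6]
grip_width: 36.4
```

Request:
step_arm(
  steps="-1 0 0 0 0 0 36; 0 0 0 0 0 0 36",
)

```text
t: 27.88
eef_pos: [559.4, 247.5, 75.6]
tcp_rot: [-2.364, -2.067, -0.005]
force: [2.4, 9.2, -1.8]
grip_width: 36.3
```

```bash
python3 -c "
from plan import *
t=on(jg,68);rows(t[0],t[1],76,t[2],1)
from look import *
for n,b in(('scene',(300,100,180,140)),('top',(95,200,180,110))):
    c=snap(n,n+'13'); x,y,w,h=b
    cv2.imwrite(f'pics/{n}13c.png',cv2.resize(c['color'][y:y+h,x:x+w,::-1],None,fx=4.2,fy=4.2,interpolation=cv2.INTER_CUBIC))
"
```

```text
now [559.4 247.5  75.6] tilt/turn deg [ 0.04 -0.18  0.09] dworld [-0.6 -4.1  0.4] F [ 2.4  9.2 -1.8] w 36.3 t 27.88
[-4.2 -0.1 -0.4] [ 0.04 -0.18  0.09]
```

View pics/scene13c.png

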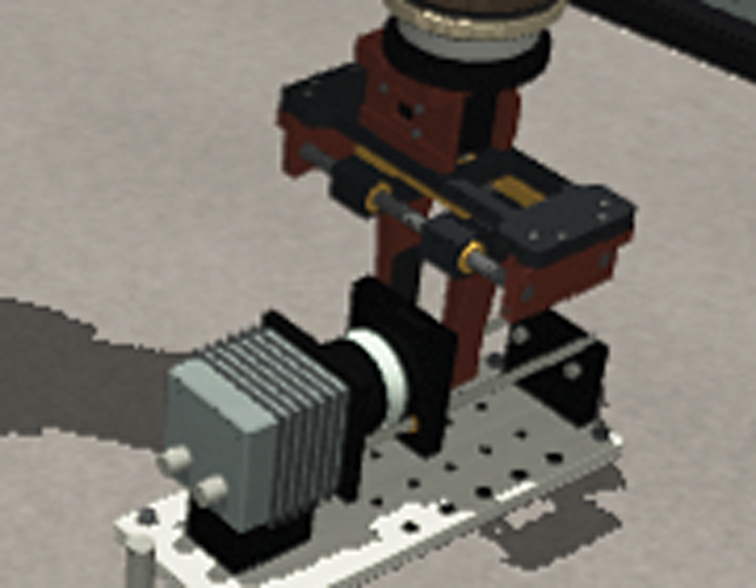

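View pics/top13c.png

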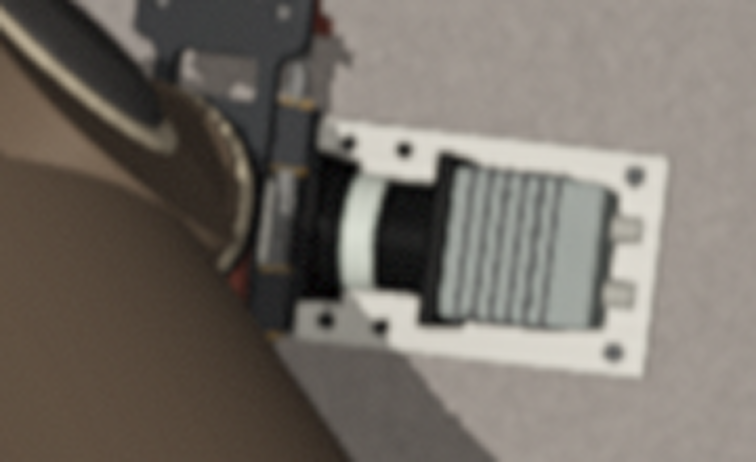

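Request:
step_arm(
  steps="-1.5 0 0 0 0 0 36; -1.5 0 0 0 0 0 36; 0 0 0 0 0 0 36",
)

```text
t: 28.35
eef_pos: [559.4, 247.5, 75.7]
tcp_rot: [-2.361, -2.067, -0.011]
force: [5.1, 15.9, -6.6]
grip_width: 35.7
```

Request:
step_arm(
  steps="3 0 0 0 0 0 36; 6 0 0 0 0 0 36; 10 0 0 0 0 0 36; 10 0 0 0 0 0 36; 0 0 -20 0 0 0 36; 0 0 -50 0 0 0 36; 0 0 -50 0 0 0 36; 50 0 -40 0 0 0 36; 60 0 0 0 0 0 36; 60 0 0 0 0 0 36; 60 0 0 0 0 0 36; 0 0 0 0 0 0 36",
)

```text
t: 29.85
eef_pos: [590.1, 503.4, 233.8]
tcp_rot: [-2.356, -2.072, 0.002]
force: [0.1, -0.9, -1.2]
grip_width: 35.7
```

```bash
python3 -c "
from look import *
for n,b in(('scene',(320,150,140,110)),('top',(95,200,180,110))):
    c=snap(n,n+'14'); x,y,w,h=b
    cv2.imwrite(f'pics/{n}14c.png',cv2.resize(c['color'][y:y+h,x:x+w,::-1],None,fx=4.4 if n=='top' else 5.4,fy=4.4 if n=='top' else 5.4,interpolation=cv2.INTER_CUBIC))
print(r.get_state()['t'])
"
```

```text
29.95
```

View pics/scene14c.png

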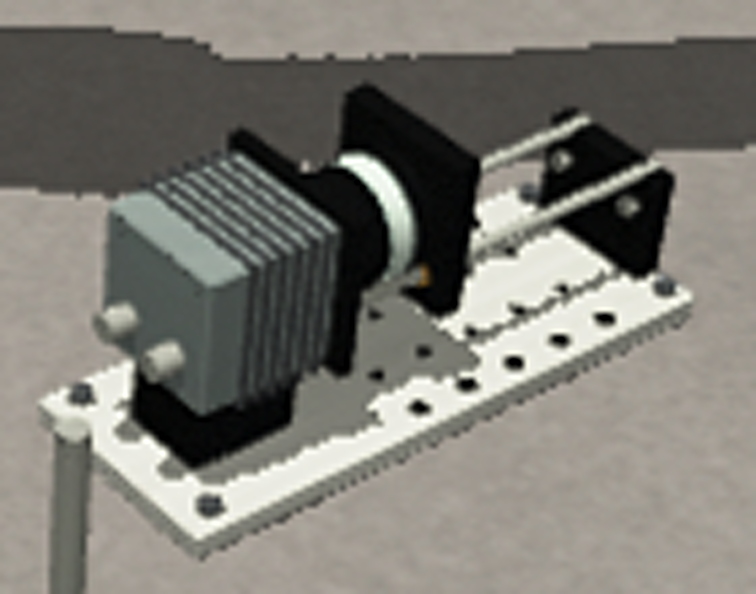

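View pics/top14.png

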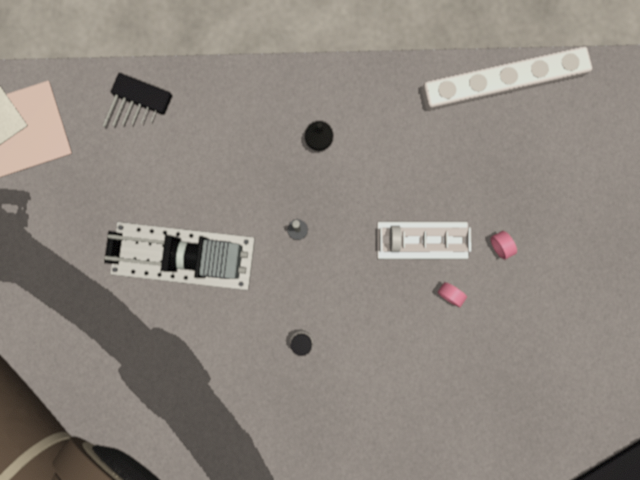

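View pics/top14c.png

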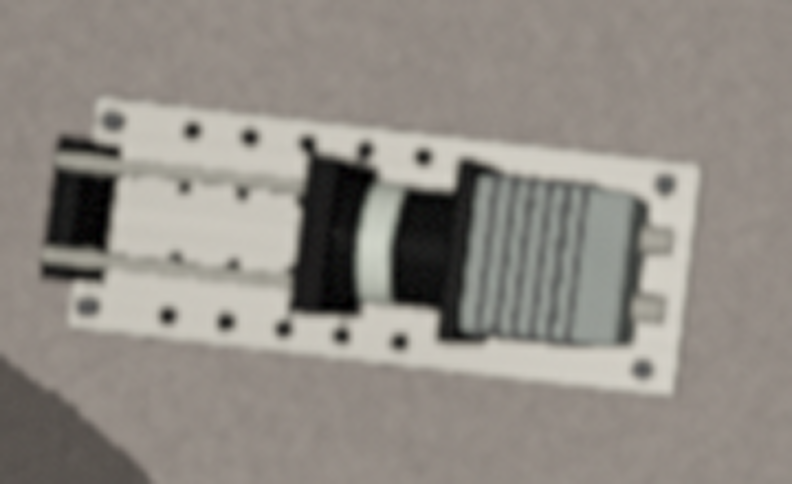

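```bash
python3 - <<'E'
from ov import *
T2=pickle.load(open('pics/top14.pkl','rb'));S2=pickle.load(open('pics/scene14.pkl','rb'))
face=[549.6,176.0,np.radians(82.25)];c=(0,255,0);y=(0,255,255);g=46
it=[(rect(face,0,37,44,115.),(0,0,255)),(rect(face,g,32,45,115),c),(rect(face,g+12,32,45,115),y)]
it+=[(pose(face,circ(25,x)+[0,0,80]),(255,100,0)) for x in(24,36)]
draw(T2,it,(140,215,110,75),7,'pics/f_t.png');draw(S2,it,(325,150,110,80),7,'pics/f_s.png')
u=np.array([np.cos(face[2]),np.sin(face[2])])
d=lambda P:((P[:,:2]-face[:2])@u).round(1)
t=lambda a,b:(95+a/4.4-.4,200+b/4.4-.4)
print(d(at_z(T2,[t(310,152),t(293,308)],115)), d(at_z(T2,[t(462,160),t(440,338)],115)))
E
```

```text
[59.8 58.7] [0.7 0.7]
```

View pics/f_t.png

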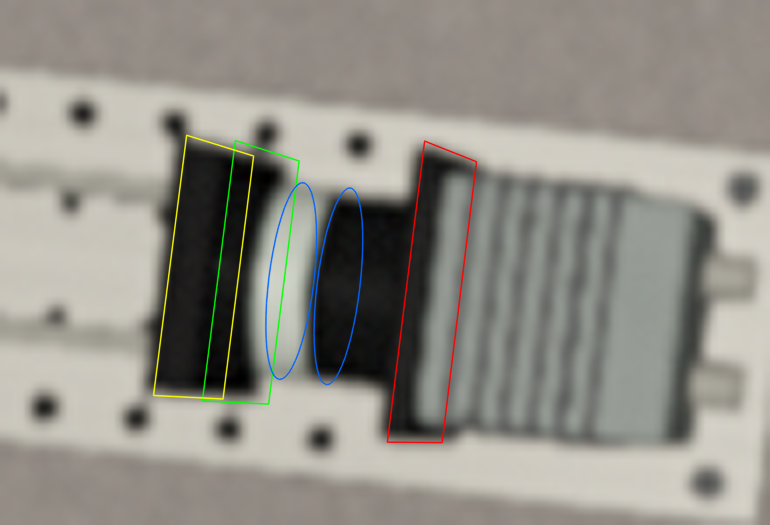

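View pics/f_s.png

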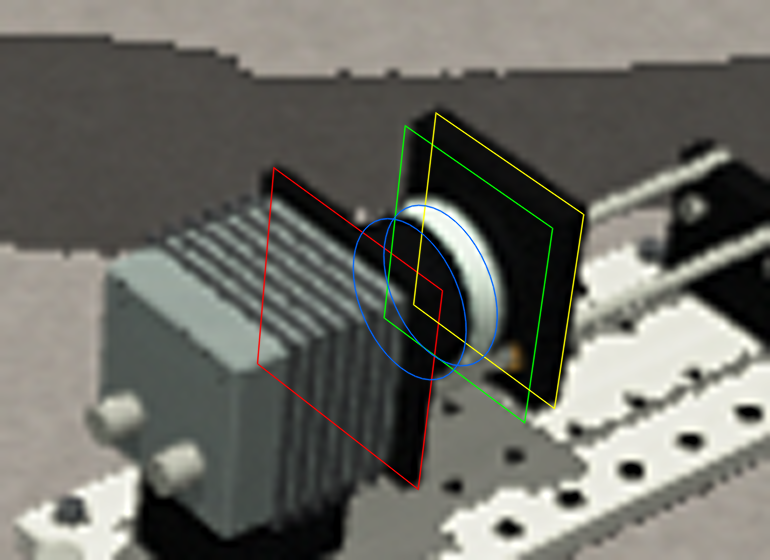

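```bash
python3 -c "
from station import r
print(r.hand_in())"
```

```text
the job is handed in; nothing more can be done
None
```

The lens stack is built and pushed home, and I handed the job in at about 30 s. From the camera out, it is the spacer, then the lens blank, then the retaining ring, with the end plate closed up behind them. The plate started with a gap of about 92 mm, so I didn't need to move it back first.

- **Push home:** the plate stopped moving while the push force rose from about 9 N to 16 N. I then withdrew the arm clear of everything.
- **Gap:** the top picture puts the back of the plate 58 to 59 mm from the camera face. Less the 12 mm plate, that leaves 46 to 47 mm for a 46 mm stack, within the roughly 2 mm calibration error.
- **Visibility:** no gaps show in the last pictures. The black ring cannot be told apart from the black plate in them; I saw it standing on the rods just before the push.
- **Left alone:** the blanking disc is still in its bay. The post, blower, jar and both pink look-alikes are where they started in the top picture.
- **Disagreements:** the drawn outlines missed the picture by 1 to 3 mm in places. The lens was gripped about 4 mm off its centre height, so I set it down by feel. The highest force I saw in any reading was about 18 N.

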